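# Lid on the bead jar, glue gun poised over the knob recess

### The job

We are about to glue the knob onto the lid of the small bead jar: put the wooden lid on the jar so that it sits level with its plug inside the mouth, and let go of it. Then pick up the glue gun by its barrel, carry it over the clutter and finish while holding it in the air, clear of everything and still slanted nose-down as it stands on the table, with the nozzle tip above the round recess in the middle of the lid, about half a centimetre over the lid's top face. The gun must never touch the lid or the jar; leave the jar and everything else standing where it is.

Things in the scene. Friction and masses are not known exactly. Their poses are not given: they have to be found in the camera images.
- bead_jar: Smaller of the two open white jars, round, with beads at the bottom: outside diameter 53 mm, mouth diameter 46, wall 3.5, height 75, about 0.25 kg, loose. Origin at the centre of its underside, z up.
- lid: Turned wooden lid, 35 g, lying right way up on its plug: flat round flange (diameter 58 mm, from 6 to 14 mm above the origin, grip across it) over a tapered plug (diameter 40.6, narrowing to 37 at the bottom, 6 deep) that enters the jar's mouth. Origin at the centre of the plug's underside, z up. Seated with the flange on the rim, its origin is 69 mm above the jar's.
- lid_recess (a point): Centre of the lid's recess, at the level of the lid's flat top face (14 mm above the lid's origin). The recess is a round blind hole, diameter 18 mm, 3 deep, with a slightly darker floor, for a knob.
- glue_gun: Cordless hot-glue gun, cold, white and grey, 0.17 to 0.34 kg, standing on its battery foot and a wire bail, barrel slanting nose-down 28 degrees. Origin at table level under the barrel's middle; x points horizontally where the nozzle points, z up. Balances near x = -17 mm. Foot: x -104 to -52, 36 wide, z 0 to 14; bail crossbar: x = 20, y -28 to 28, z 0 to 4; both hang below the nozzle tip.
- gun_barrel (a point): Point on the axis of the glue gun's barrel, at (-7,0,64) mm of the gun's frame, near where to grip it from above across its flat upright sides. Barrel 30 wide (y), 34 deep, its axis through (0,0,60) falling 28 degrees towards +x, from x = -51 to 49. Behind it a glue stick rises to (-77,0,103), the highest part. Bail legs meet the barrel at (11,+-13,42).
- gun_tip (a point): Centre of the front end of the glue gun's brass nozzle (end face 4.4 mm across, so its lowest edge is 2 mm below this point), at (79,0,17.7) mm of the gun's frame.
- glue_bottle: White squeeze bottle with an orange cone spout, diameter 46, 107 tall. Bystander. Loose; origin at the centre of its underside, sizes in mm.
- sharpener: Pencil-sharpener canister, amber with a red top, diameter 42, 62 tall. Bystander. Loose; origin at the centre of its underside, sizes in mm.
- thread_spool: Green spool of thread standing on end, diameter 40, 54 tall. Bystander. Loose; origin at the centre of its underside, sizes in mm.
- scissors: Blue-handled scissors lying flat, about 195 long, 95 wide, 12 thick; x points from the handles to the blades. Bystander. Loose; origin at the centre of its underside, sizes in mm.
- tape_roll: Roll of paper tape lying flat, outside diameter 68, 19 tall. Bystander. Loose; origin at the centre of its underside, sizes in mm.
- bead_dish: Shallow clear dish of beads, diameter 72, with a wooden ball in it, 28 tall overall. Bystander. Loose; origin at the centre of its underside, sizes in mm.
- wide_jar: Wide white open jar, diameter 86, 60 tall, filled with yellow: too wide for the lid. Bystander. Loose; origin at the centre of its underside, sizes in mm.
Mind the look-alikes: they are no part of the job. What is shaped like the bead_jar but purple is not meant.

How it is judged:
By the outcome, as a careful person would: the job done as asked, in the order asked, and still so for the second after the job is handed in, while the arm keeps its last pose, push and grip.
It also fails if it takes over 62 s, if anything falls off the work surface, if the arm or the gripper's body presses on something with over 40 N, if the wrist force passes 120 N, or if a joint passes its speed limit or range.

### The arm

A 6-joint arm with a two-finger parallel gripper is mounted at the origin on the work surface. World frame = base frame: x ahead of the robot, y to its left, z up, the work surface at z = 0. Lengths are in m, angles in degrees, forces in N, time in s.
With the tool pointing down it reaches from about 0.3 to 0.75 m from the base axis. Payload 8.5 kg.
Tool frame: the origin (TCP) lies on the centre line of the jaws, within the pads' length; the fingertips stand 14 mm ahead of it and the grasp point (between the pads) lies 5 mm behind it; z points along the fingers, x is the direction in which the jaws open and shut, and the axes are right-handed (so a half turn about z gives the same grasp; the last joint's range is limited). The gripper opens to 85 mm and grips with 20 to 120 N. Pads are 22 mm wide; open, the fingers measure 114 mm over their backs; the gripper's body (76 mm by 85 mm) begins 54 mm behind the grasp point. The pads swing forward as they close: fully open they stand 13 mm farther back than shut.
Start: joints at [52.408, 21.807, 74.336, -0, 83.858, -12.336], TCP at [0.235, 0.497, 0.245] pointing down, gripper open.
Joint ranges: [-178.18, 178.18], [-50.72, 133.34], [12.68, 142.11], [-81.47, 261.47], [9.98, 163.14], [-165.26, 165.26]. Speed limits (degrees/s): [136.94, 136.94, 180, 180, 180, 180].

### API

Orientations are given as a 3x3 rotation matrix whose columns are the frame's x, y, z axes.
In Python, from rig import * gives the robot as it stands.
- The arm moves only by the shell command python3 -m crank 'ROWS' [FORCE]. ROWS is JSON, one flat list of numbers, 7 for each row, row after row: the turn, a rotation vector about the world's x, y, z in rad, then the shift along the world's x, y, z in m, then the opening in per cent of the stroke, from 0 (shut) to 100 (fully open). A call has 1 to 20 rows; each row shifts and turns the commanded pose from where the row before left it; what a row does not reach is not made up. A row lasts 1/10 s, in which the tool goes at most 50 mm and 8.59 degrees, less where a joint would pass 70% of its speed; a pose out of reach is approached as far as the arm can. A call is refused whole if a number of a shift passes 0.05 or a number of a turn 0.15, either way. A call with a gripper value outside its range is refused whole. The fingers move at their own pace and stop on an object; FORCE is the grip in N (left out, the last holds). Time passes only in rows, so rows that do not move let the fingers close. It gives the time, the measured TCP pose, the force and the opening at its end, in the units of the state.
- observe(): the state, without advancing time (a new reading comes with each control period).
- get_image(name): name is "scene" or "side" or "wrist"; returns a dict with "frame" (384x512x3 uint8, red, green, blue), "fov_y" (degrees; the focal length in pixels is half the picture's height over the tangent of half this angle, whatever the lens; pixels are square), "cx", "cy" (the principal point, pixels), "world_to_cam" (4x4, takes a point from world to camera coordinates). Camera axes: x right, y up, looking along -z (the intrinsics and any distortion apply to the point x, -y, -z); pixel columns grow to the right and rows downward; lengths in m; the calibration is good to about 2 mm. The wrist camera is an equidistant fisheye: a pixel r from the principal point sees the ray r / f radians off the axis. A picture is of the moment at which its call begins. There is no depth.
- close_job(): hands the job in, once; it reports no verdict.
The state is a dict: "time_s": time; "q": joint angles; "qvel": joint speeds; "joint_efforts": joint torques, N m; "position": TCP position; "tool_rot": TCP orientation; "ft_force": force on the tool from outside, world axes, zero at the start; "wrist_torque": the same for the moment, N m; "grip_width": finger opening in m.
Only numpy, scipy, OpenCV 4.12 (cv2) and the standard library are available. Lean on these libraries where they do the work, as an engineer would, in place of code of your own. Each camera call takes 0.05 s, during which the arm holds its last target. There are 200 camera calls.

## Working session

There is one attempt and no reset: what is moved stays moved. The work goes in short steps, Python scripts to look and compute and a shell command to move; the robot and the scene stay as the last step left them, time stands still between calls to the robot, and variables do not carry over. Pictures are saved under pics/ and viewed, about 8 in all and at most 12, crops included, and the job is handed in when it is done.

```bash
mkdir -p pics; ls
cat > h.py <<'E'
import numpy as np, cv2
from rig import *
def snap(n,fn=None):
    d=get_image(n); 
    if fn: cv2.imwrite('pics/'+fn,d['frame'][:,:,::-1])
    return d
def ray(d,u,v):
    H,W=d['frame'].shape[:2]; f=H/2/np.tan(np.radians(d['fov_y']/2))
    x=(u-d['cx']);y=(v-d['cy'])
    if d.get('fish'):
        r=np.hypot(x,y);t=r/f;s=np.sin(t)/max(r,1e-9);c=np.array([x*s,-y*s,-np.cos(t)])
    else: c=np.array([x/f,-y/f,-1])
    M=np.array(d['world_to_cam']);R=M[:3,:3];o=-R.T@M[:3,3]
    w=R.T@c;return o,w/np.linalg.norm(w)
def onz(d,u,v,z):
    o,w=ray(d,u,v);return o+w*(z-o[2])/w[2]
def proj(d,p):
    H,W=d['frame'].shape[:2]; f=H/2/np.tan(np.radians(d['fov_y']/2))
    M=np.array(d['world_to_cam']);c=M[:3,:3]@np.array(p)+M[:3,3]
    x,y,z=c[0],-c[1],-c[2]
    if d.get('fish'):
        r=np.hypot(x,y);t=np.arctan2(r,z);return d['cx']+f*t*x/r,d['cy']+f*t*y/r
    return d['cx']+f*x/z,d['cy']+f*y/z
E
python3 - <<'E'
from h import *
import pickle
s=observe();print({k:np.round(v,3) for k,v in s.items()})
D={n:snap(n) for n in('scene','side','wrist')}
D['wrist']['fish']=1
pickle.dump(D,open('D0.pkl','wb'))
for n in D:
    d=D[n];print(n,d['fov_y'],d['cx'],d['cy'],[k for k in d],ray(d,d['cx'],d['cy']))
f=[D[n]['frame'] for n in('scene','side','wrist')]
cv2.imwrite('pics/a.png',cv2.resize(f[0],(800,600),interpolation=cv2.INTER_CUBIC)[:,:,::-1])
cv2.imwrite('pics/b.png',cv2.resize(f[1],(800,600),interpolation=cv2.INTER_CUBIC)[:,:,::-1])
cv2.imwrite('pics/c.png',cv2.resize(f[2],(800,600),interpolation=cv2.INTER_CUBIC)[:,:,::-1])
E
```

```text
pics
{'time_s': np.float64(0.0), 'q': array([ 52.408,  21.841,  74.385,  -0.   ,  83.858, -12.336]), 'qvel': array([ 0.053, -0.048, -0.001, -0.064, -0.028,  0.086]), 'joint_efforts': array([ 0.0000e+00, -4.4848e+01, -2.3128e+01, -0.0000e+00,  5.0000e-03,
       -0.0000e+00]), 'position': array([0.234, 0.497, 0.245]), 'tool_rot': array([[ 0.427,  0.904, -0.001],
       [ 0.904, -0.427, -0.001],
       [-0.001, -0.   , -1.   ]]), 'ft_force': array([-0.767, -0.156,  0.147]), 'wrist_torque': array([ 0.045, -0.024, -0.03 ]), 'grip_width': np.float64(0.085)}
scene 45.26974659711329 260.02766895188273 193.60289286693586 ['frame', 'fov_y', 'cx', 'cy', 'world_to_cam'] (array([1.35040992, 0.4191095 , 1.0473439 ]), array([-0.59002362, -0.33083436, -0.7364922 ]))
side 56.611909874398066 254.27665766104377 193.48922252321964 ['frame', 'fov_y', 'cx', 'cy', 'world_to_cam'] (array([ 0.27426445, -0.66788306,  0.78969294]), array([ 0.29772172,  0.65715473, -0.6924662 ]))
wrist 65.70646984690485 253.14413020737646 193.47535288707618 ['frame', 'fov_y', 'cx', 'cy', 'world_to_cam', 'fish'] (array([0.17152294, 0.52705938, 0.37354853]), array([ 0.24767444, -0.11954456, -0.96143979]))
```

View pics/a.png

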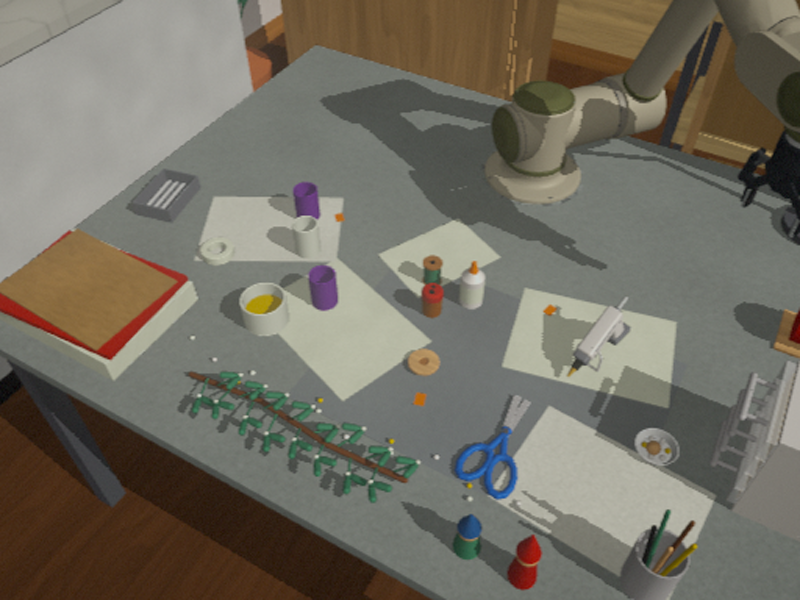

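View pics/b.png

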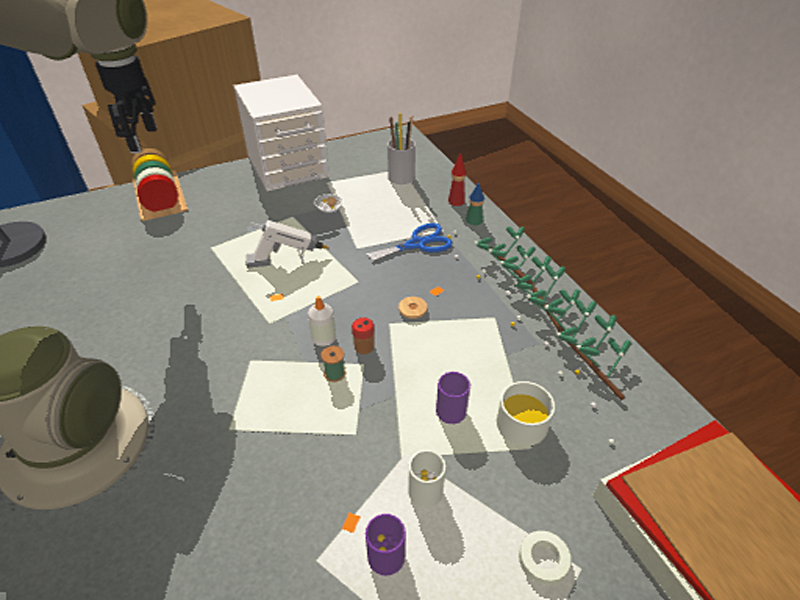

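View pics/c.png

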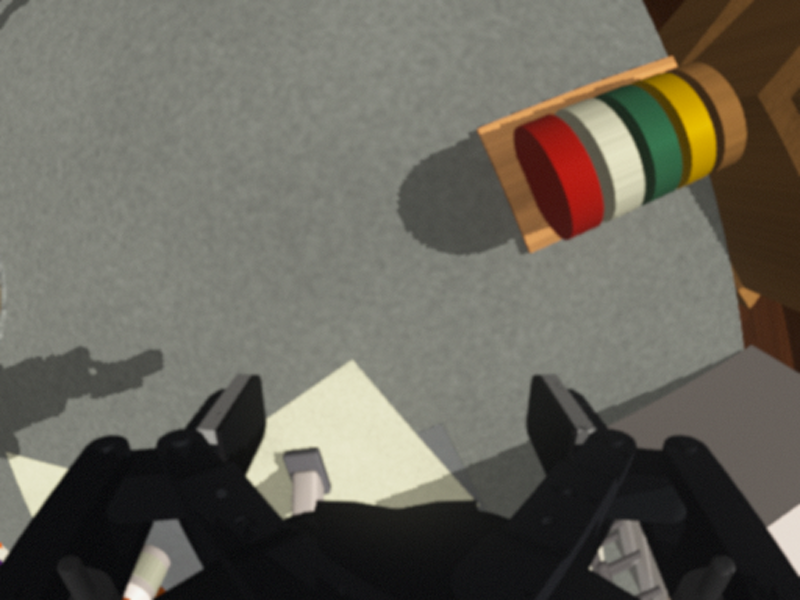

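The scene view shows the lid at (423,362), the white bead jar at (306,237) between the purple ones, and the gun at (600,335). In the side view they are at (413,307), (427,478) and (285,242). The wrist view shows the gun's foot near (305,470).

Run:
```python
import pickle
from h import *
D=pickle.load(open('D0.pkl','rb'))
C={'scene':[(423,362),(306,237),(600,338)],'side':[(413,307),(427,478),(288,245)]}
rows=[]
for n in C:
    r=[]
    for (u,v),w in zip(C[n],(26,26,40)):
        u,v=int(u*.64),int(v*.64); f=D[n]['frame'][v-w:v+w,u-w:u+w]
        r.append(cv2.resize(f,(264,264),interpolation=cv2.INTER_NEAREST)); print(n,'crop origin',u-w,v-w,'scale',264/2/w)
    rows.append(np.hstack(r))
cv2.imwrite('pics/d.png',np.vstack(rows)[:,:,::-1])
```

```text
scene crop origin 244 205 scale 5.076923076923077
scene crop origin 169 125 scale 5.076923076923077
scene crop origin 344 176 scale 3.3
side crop origin 238 170 scale 5.076923076923077
side crop origin 247 279 scale 5.076923076923077
side crop origin 144 116 scale 3.3
```

View pics/d.png

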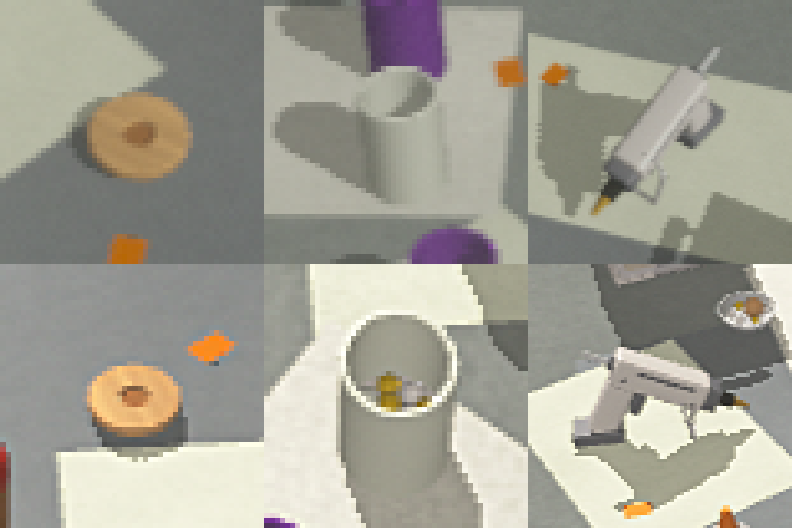

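The crops show the lid's top and recess, the jar rim with beads inside, and the gun's nozzle and stick clearly in both views. Next I triangulate them and compare with the known heights.

```bash
cat >> h.py <<'E'
def tri(a,ua,b,ub):
    o1,w1=ray(a,*ua);o2,w2=ray(b,*ub)
    s=np.linalg.lstsq(np.c_[w1,-w2],o2-o1,rcond=None)[0]
    p,q=o1+s[0]*w1,o2+s[1]*w2;return (p+q)/2,np.linalg.norm(p-q)
E
python3 - <<'E'
import pickle
from h import *
np.set_printoptions(precision=4,suppress=True)
D=pickle.load(open('D0.pkl','rb'));a,b=D['scene'],D['side']
P={'lid':((271.6,230.8),(264.4,195.6),.014),'jar':((195.4,143.1),(273.6,298.5),.075),'tip':((364.9,240.2),(210,158.7),.0177),'stick':((401,191.2),(160.7,143.3),.103)}
for k,(u,v,z) in P.items():
    u=np.array(u)-.5;v=np.array(v)-.5
    print(k,*tri(a,u,b,v),onz(a,*u,z)[:2],onz(b,*v,z)[:2])
E
```

```text
lid [0.6315 0.0508 0.0137] 0.0029305861159498376 [0.6304 0.0517] [0.6322 0.0492]
jar [ 0.4807 -0.3095  0.073 ] 0.0032489806163189883 [ 0.4812 -0.307 ] [ 0.4812 -0.3117]
tip [0.5364 0.2937 0.0176] 0.004146105777075114 [0.5343 0.2948] [0.5375 0.2912]
stick [0.3887 0.3319 0.101 ] 0.0005180947698625849 [0.3905 0.3322] [0.3886 0.3287]
```

Heights agree with the sizes given (14, 75, 17.7 and 103 mm). Next I locate the bystanders roughly to plan clearance and work out the camera placement in the tool frame.

Run:
```python
import pickle
from h import *
np.set_printoptions(precision=3,suppress=True)
D=pickle.load(open('D0.pkl','rb'));a,b=D['scene'],D['side']
P={'purpA':((306,189),(386,533),.075),'purpB':((322,272),(453,383),.075),'wide':((265,297),(527,406),.06),'tape':((216,247),(545,553),.019),'bottle':((475,264),(320,298),.107),'sharp':((432,288),(363,324),.062),'spool':((432,260),(332,352),.054),'scis':((490,455),(410,243),.006),'dish':((656,447),(327,203),.012)}
for k,(u,v,z) in P.items():
    u=np.array(u)*.64;v=np.array(v)*.64
    print(k,onz(a,*u,z)[:2],onz(b,*v,z)[:2])
```

```text
purpA [ 0.389 -0.367] [ 0.39  -0.376]
purpB [ 0.582 -0.197] [ 0.586 -0.198]
wide [ 0.678 -0.262] [ 0.677 -0.276]
tape [ 0.585 -0.466] [ 0.585 -0.468]
bottle [0.449 0.06 ] [0.447 0.047]
sharp [0.505 0.001] [ 0.507 -0.003]
spool [ 0.43  -0.039] [ 0.435 -0.037]
scis [0.745 0.238] [0.719 0.242]
dish [0.6   0.472] [0.597 0.466]
```

```bash
python3 -m crank '[0,0,0,0.03,-0.03,0,100, 0,0,0,0.03,-0.03,0,100, 0,0,0,0.03,-0.03,0,100, 0,0,0,0.03,-0.03,0,100, 0,0,0,0.03,-0.03,0,100, 0,0,0,0.03,-0.02,0,100, 0,0,0,0.03,-0.01,0,100, 0,0,0,0,0,0,100]'
python3 - <<'E'
from h import *
d=snap('wrist','e.png');d['fish']=1;s=observe();print(s['position'],s['tool_rot'])
import pickle;pickle.dump(d,open('D1.pkl','wb'))
print(proj(d,(.536,.2935,.0177)),proj(d,(.3887,.332,.103)),proj(d,(.4595,.313,.077)))
cv2.imwrite('pics/e.png',cv2.resize(d['frame'],(800,600),interpolation=cv2.INTER_CUBIC)[:,:,::-1])
E
```

```text
time_s: 0.95
position: [0.4475, 0.3157, 0.2446]
tool_rot: [[0.43, 0.903, 0.0], [0.903, -0.43, -0.001], [-0.0, 0.0, -1.0]]
ft_force: [-0.7, -0.2, 0.0]
grip_width: 0.0853
[0.44575139 0.31658223 0.24465744] [[ 4.28833180e-01  9.03383197e-01 -9.50298790e-04]
 [ 9.03383377e-01 -4.28833676e-01 -3.90769772e-04]
 [-7.60534970e-04 -6.90909086e-04 -9.99999472e-01]]
(np.float64(267.4116208073417), np.float64(235.58595308302745)) (np.float64(241.85096720613302), np.float64(121.1500084823439)) (np.float64(256.2461083280636), np.float64(190.51198315620277))
```

View pics/e.png

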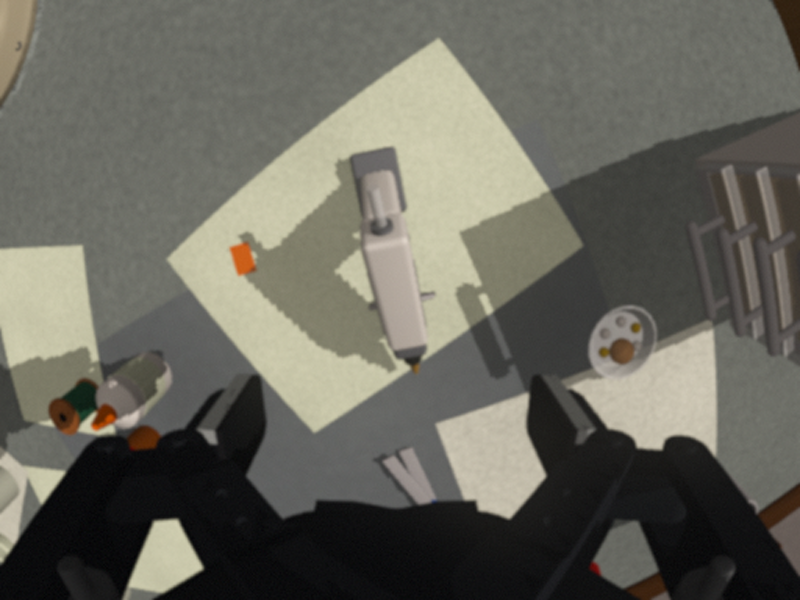

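The wrist view shows the gun: nozzle tip at (415,369) and stick end at (375,191) on the 800-px scale, within 2 px of the prediction.

Run:
```python
import pickle
from h import *
np.set_printoptions(precision=4,suppress=True)
d=pickle.load(open('D1.pkl','rb'))
k=.64
def p(u,v,z): return onz(d,u*k-.2,v*k-.2,z)
t=p(415.5,370,.0177);s=p(375,191,.103)
# barrel front end top edge corners & rear top corners: axis at x=49 z=34; top offset 17*(sin,cos)28 -> (57,49); rear (-51+8, 87+15)=(-43,102)
fl,fr=p(388,354,.049),p(427,346,.049);rl,rr=p(362,243,.102),p(408,237,.102)
print(t,s,'fw',np.linalg.norm(fl-fr),'rw',np.linalg.norm(rl-rr))
f=(fl+fr)/2;r=(rl+rr)/2
for A,B,L in((t,s,.156),(f,r,.100)):
    v=(A-B)[:2];print('len',np.linalg.norm(v),L,'yaw',np.degrees(np.arctan2(v[1],v[0])))
v=(t-s)[:2];v/=np.linalg.norm(v)
print('origin from tip',t[:2]-.079*v,'from stick',s[:2]+.077*v,'from front',f[:2]-.057*v,'rear',r[:2]+.043*v)
```

```text
[0.5364 0.2909 0.0177] [0.3886 0.33   0.103 ] fw 0.029966742788666605 rw 0.02735188133584018
len 0.15282549258805406 0.156 yaw -14.817561258952047
len 0.09184499701148076 0.1 yaw -16.077751051496037
origin from tip [0.46   0.3111] from stick [0.4631 0.3103] from front [0.4503 0.3117] rear [0.4587 0.3116]
```

```bash
python3 -m crank '[0,0,0,0.025,-0.035,0,100, 0,0,0,0.025,-0.035,0,100, 0,0,0,0.025,-0.035,0,100, 0,0,0,0.025,-0.035,0,100, 0,0,0,0.025,-0.035,0,100, 0,0,0,0.02,-0.035,0,100, 0,0,0,0.02,-0.03,0,100, 0,0,0,0.01,-0.02,0,100, 0,0,0,0.005,-0.005,0,100, 0,0,0,0,0,0,100]'
python3 - <<'E'
from h import *
d=snap('wrist');d['fish']=1;s=observe();print(s['position'])
import pickle;pickle.dump(d,open('D2.pkl','wb'))
print(proj(d,(.6315,.0505,.014)))
# lid mask
u,v=map(int,proj(d,(.6315,.0505,.014)))
hsv=cv2.cvtColor(d['frame'],cv2.COLOR_RGB2HSV);print(hsv[v,u],hsv[v-12,u],hsv[v,u+13],hsv[v-60,u])
m=((hsv[...,0]>6)&(hsv[...,0]<22)&(hsv[...,1]>70)&(hsv[...,2]>80)).astype('uint8')
n,l,st,c=cv2.connectedComponentsWithStats(m)
for i in range(1,n):
    if st[i,4]>100: print(st[i],c[i])
cv2.imwrite('pics/f.png',cv2.resize(d['frame'],(800,600),interpolation=cv2.INTER_CUBIC)[:,:,::-1])
E
```

```text
time_s: 2.0
position: [0.6245, 0.053, 0.245]
tool_rot: [[0.427, 0.904, -0.001], [0.904, -0.427, 0.0], [0.0, -0.001, -1.0]]
ft_force: [-0.7, 0.4, 0.1]
grip_width: 0.0855
[0.62415716 0.05366703 0.24525419]
(np.float64(254.14546437672814), np.float64(173.49735139381698))
[ 13 171 149] [ 16 145 207] [ 15 148 188] [100   7 109]
[165  10  20  19 290] [173.96896552  18.97241379]
[482  38  19  20 158] [493.9556962   49.01898734]
[ 95  46  31  34 782] [109.68670077  62.28772379]
[118  53  23  29 106] [132.91509434  69.40566038]
[178  86  11  27 142] [183.75352113  99.36619718]
[ 229  149   48   47 1746] [252.27892325 172.22222222]
[284 197  24  23 304] [295.73355263 208.23684211]
```

View pics/f.png

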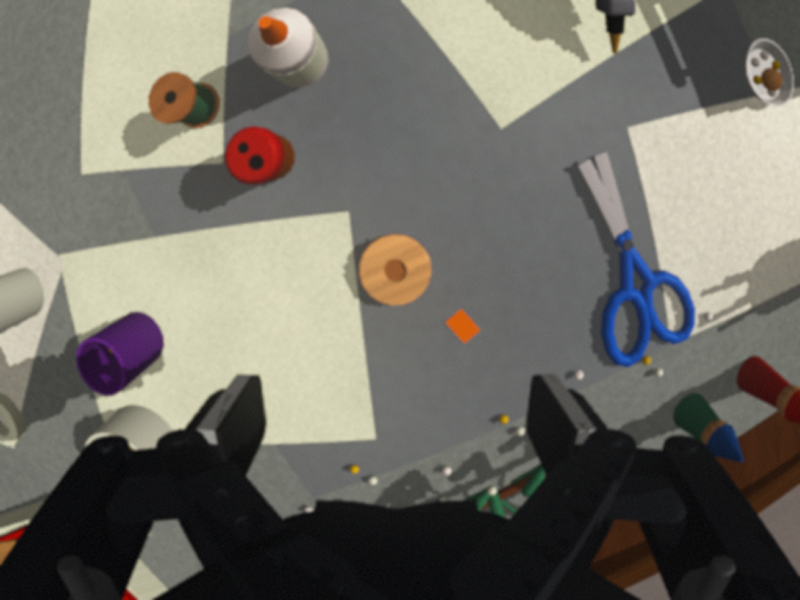

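The wrist view shows the lid with its recess at (395,270), free all around, with the scissors and sharpener well away from the fingers.

Run:
```python
import pickle
from h import *
np.set_printoptions(precision=4,suppress=True)
d=pickle.load(open('D2.pkl','rb'))
hsv=cv2.cvtColor(d['frame'],cv2.COLOR_RGB2HSV)
m=((hsv[...,0]>6)&(hsv[...,0]<22)&(hsv[...,1]>70)&(hsv[...,2]>80)).astype('uint8')
m[:,:200]=0;m[:,278:]=0;m[:140]=0;m[205:]=0
c=max(cv2.findContours(m,0,1)[0],key=cv2.contourArea)[:,0]
P=np.array([onz(d,u,v,.014)[:2] for u,v in c])
(x,y),r=cv2.minEnclosingCircle((P*1000).astype('f4'));print('circle mm',x,y,r,'mean',P.mean(0))
print('recess',onz(d,395.5*.64-.2,270*.64-.2,.014))
```

```text
circle mm 629.406005859375 48.865638732910156 29.66875648498535 mean [0.629  0.0489]
recess [0.6298 0.0496 0.014 ]
```

```bash
python3 -m crank '[0,0,0,0.0055,-0.0035,-0.03,84, 0,0,0,0,0,-0.03,84, 0,0,0,0,0,-0.03,84, 0,0,0,0,0,-0.03,84, 0,0,0,0,0,-0.03,84, 0,0,0,0,0,-0.02,84, 0,0,0,0,0,-0.02,84, 0,0,0,0,0,0,84]'
python3 - <<'E'
from h import *
d=snap('wrist');s=observe();print(s['position'],s['ft_force'],s['grip_width'])
cv2.imwrite('pics/g.png',cv2.resize(d['frame'],(800,600),interpolation=cv2.INTER_CUBIC)[:,:,::-1])
E
```

```text
time_s: 2.85
position: [0.6282, 0.0508, 0.0532]
tool_rot: [[0.425, 0.905, -0.005], [0.905, -0.425, 0.001], [-0.001, -0.005, -1.0]]
ft_force: [0.1, 0.0, 0.2]
grip_width: 0.0715
[0.62923323 0.05047895 0.05498796] [ 0.36880548 -0.00649422  0.57950977] 0.07169426039486103
```

View pics/g.png

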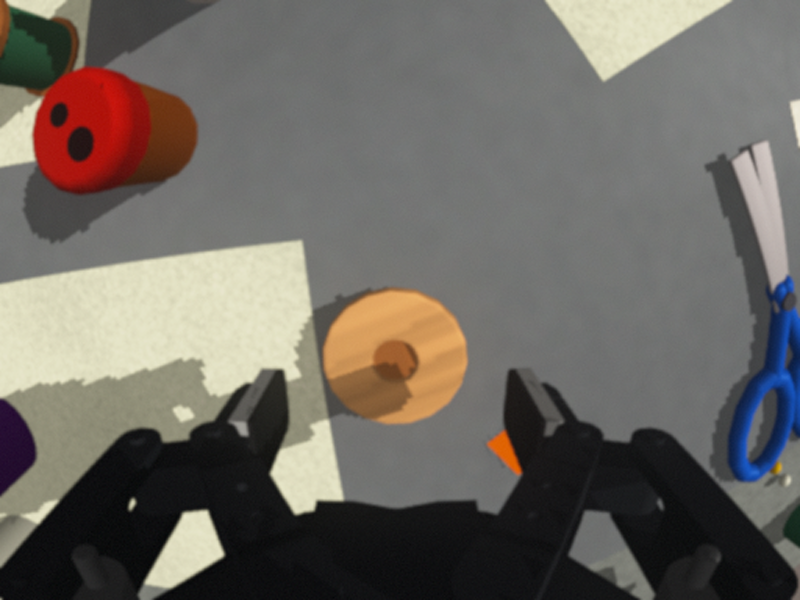

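The lid is centred between the pads (lid centre at column 395, pads at 283 and 507).

```bash
python3 -m crank '[0,0,0,0,0,-0.015,84, 0,0,0,0,0,-0.01,84, 0,0,0,0,0,-0.006,84, 0,0,0,0,0,-0.004,84, 0,0,0,0,0,-0.003,84, 0,0,0,0,0,0,84, 0,0,0,0,0,0,84]' 30
python3 -m crank '[0,0,0,0,0,0,60, 0,0,0,0,0,0,50, 0,0,0,0,0,0,50, 0,0,0,0,0,0,50, 0,0,0,0,0,0,50, 0,0,0,0,0,0,50]' 35
```

```text
time_s: 3.6
position: [0.6303, 0.0489, 0.0176]
tool_rot: [[0.427, 0.904, 0.0], [0.904, -0.427, -0.0], [0.0, 0.0, -1.0]]
ft_force: [0.1, 1.0, 0.4]
grip_width: 0.0721
time_s: 4.2
position: [0.6303, 0.0489, 0.0181]
tool_rot: [[0.427, 0.904, 0.001], [0.904, -0.427, -0.0], [0.0, 0.001, -1.0]]
ft_force: [-2.1, 0.8, 5.9]
grip_width: 0.0558
```

```bash
python3 -m crank '[0,0,0,0,0,0.003,50, 0,0,0,0,0,0.01,50, 0,0,0,0,0,0.02,50, 0,0,0,0,0,0.03,50, 0,0,0,0,0,0.02,50, 0,0,0,0,0,0,50, 0,0,0,0,0,0,50]'
python3 - <<'E'
from h import *
d=snap('wrist');s=observe();print(s['position'],s['ft_force'],s['grip_width'])
e=snap('side')
import pickle;pickle.dump((d,e),open('D3.pkl','wb'))
a=cv2.resize(d['frame'][150:350,110:400],(580,400),interpolation=cv2.INTER_CUBIC)
u,v=map(int,proj(e,s['position']));print(u,v)
b=cv2.resize(e['frame'][v-35:v+30,u-20:u+15],(215,400),interpolation=cv2.INTER_NEAREST)
cv2.imwrite('pics/i.png',np.hstack([a,b])[:,:,::-1])
E
```

```text
time_s: 4.9
position: [0.63, 0.0489, 0.1004]
tool_rot: [[0.427, 0.904, 0.0], [0.904, -0.427, -0.0], [0.0, 0.0, -1.0]]
ft_force: [-0.0, 0.1, -0.3]
grip_width: 0.0557
[0.62967147 0.04894545 0.09957159] [-0.79002128  0.46172364 -0.93369346] 0.05542587798895751
263 174
```

View pics/i.png

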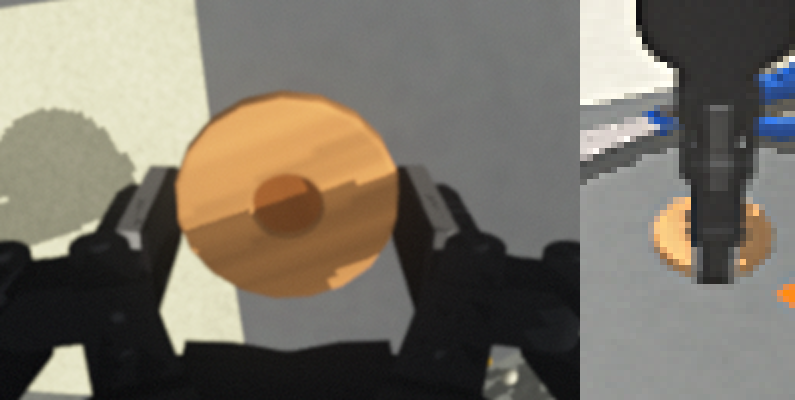

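The lid is held across its flange and lifted (centre at about (287,197) in the crop, between both pads). I check its level and centre from its outline.

```bash
cat > lid.py <<'E'
from h import *
def lidc(d,z,u0=110,u1=400,v0=180,v1=330,n=0):
    d['fish']=1
    hsv=cv2.cvtColor(d['frame'],cv2.COLOR_RGB2HSV)
    m=((hsv[...,0]>5)&(hsv[...,0]<22)&(hsv[...,1]>90)&(hsv[...,2]>60)).astype('uint8')
    m[:,:u0]=0;m[:,u1:]=0;m[:v0]=0;m[v1:]=0
    c=max(cv2.findContours(m,0,1)[0],key=cv2.contourArea)[:,0]
    P=np.array([onz(d,u,v,z)[:2] for u,v in c])*1000
    (x,y),(a,b),t=cv2.fitEllipse(P.astype('f4'));return x,y,a/2,b/2,t
E
python3 - <<'E'
import pickle
from lid import *
d,e=pickle.load(open('D3.pkl','rb'))
for z in(.092,.095,.098): print(z,np.round(lidc(d,z),1))
R=observe()['tool_rot'];d['fish']=1;print(proj(d,(.6297,.0489,.0956)))
E
python3 -m crank '[0,0,0,0,0,0.03,50, 0,0,0,0,0,0.03,50, 0,0,0,-0.01,-0.025,0.03,50, 0,0,0,-0.015,-0.035,0.02,50, 0,0,0,-0.015,-0.035,0,50, 0,0,0,-0.015,-0.035,0,50, 0,0,0,-0.015,-0.035,0,50, 0,0,0,-0.015,-0.035,0,50, 0,0,0,-0.015,-0.035,0,50, 0,0,0,-0.015,-0.035,0,50, 0,0,0,-0.015,-0.035,0,50, 0,0,0,-0.015,-0.035,0,50, 0,0,0,-0.005,-0.015,0,50, 0,0,0,0,0,0,50, 0,0,0,0,0,0,50]'
python3 - <<'E'
from lid import *
d=snap('wrist');d['fish']=1;s=observe();print(s['position'],s['ft_force'],s['grip_width'])
import pickle;pickle.dump(d,open('D4.pkl','wb'))
z=s['position'][2]
for k in(-.008,-.004,0): print(np.round(lidc(d,z+k),1))
print(proj(d,(.481,-.31,.075)))
cv2.imwrite('pics/j.png',cv2.resize(d['frame'],(800,600),interpolation=cv2.INTER_CUBIC)[:,:,::-1])
E
```

```text
0.092 [630.4  48.6  29.1  29.7  62.2]
0.095 [629.   49.2  28.5  29.1  62.2]
0.098 [627.6  49.9  27.8  28.4  62.2]
(np.float64(253.32767313182129), np.float64(253.20773928591677))
time_s: 6.5
position: [0.4804, -0.3053, 0.2097]
tool_rot: [[0.427, 0.904, -0.001], [0.904, -0.427, 0.001], [0.001, -0.001, -1.0]]
ft_force: [0.3, -0.0, -0.3]
grip_width: 0.0554
[ 0.48057238 -0.30492655  0.20993355] [-0.40362045 -0.11739711 -0.23623428] 0.055715840794811115
[ 480.3 -305.4   28.8   30.2   66. ]
[ 478.5 -304.6   28.    29.3   66. ]
[ 476.7 -303.7   27.1   28.5   66. ]
(np.float64(249.1425591117832), np.float64(190.3831952152738))
```

View pics/j.png

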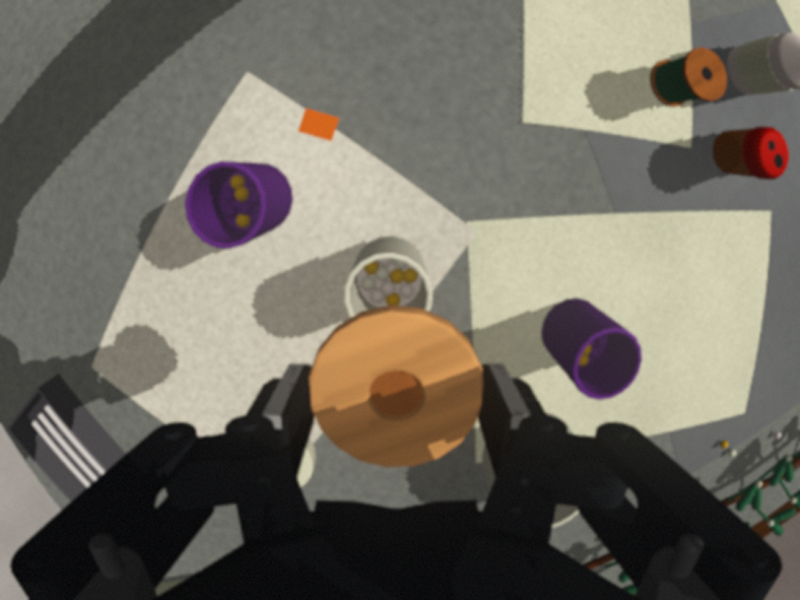

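The lid hides part of the jar mouth (rim top edge at (388,253)), so I move 50 mm along tool y and fit the rim there.

```bash
python3 -m crank '[0,0,0,0.023,-0.011,0,50, 0,0,0,0.022,-0.01,0,50, 0,0,0,0,0,0,50, 0,0,0,0,0,0,50]'
python3 - <<'E'
from lid import *
d=snap('wrist');d['fish']=1;s=observe();print(s['position'])
import pickle;pickle.dump(d,open('D5.pkl','wb'))
z=s['position'][2]
print('lid',np.round(lidc(d,z-.006),1))
u,v=map(int,proj(d,(.481,-.31,.075)));print(u,v)
w=45
f=d['frame'][v-w:v+w,u-w:u+w]
g=f.min(2);
m=cv2.cvtColor(f,cv2.COLOR_RGB2HSV)
r1=cv2.resize(f,(540,540),interpolation=cv2.INTER_NEAREST)
cv2.imwrite('pics/k.png',r1[:,:,::-1])
E
```

```text
time_s: 6.95
position: [0.5256, -0.3257, 0.2099]
tool_rot: [[0.425, 0.905, -0.001], [0.905, -0.425, 0.001], [0.0, -0.001, -1.0]]
ft_force: [-0.5, -0.9, -0.5]
grip_width: 0.0558
[ 0.52519127 -0.32582588  0.21009528]
lid [ 524.9 -325.5   28.5   29.2   63.7]
248 136
```

View pics/k.png

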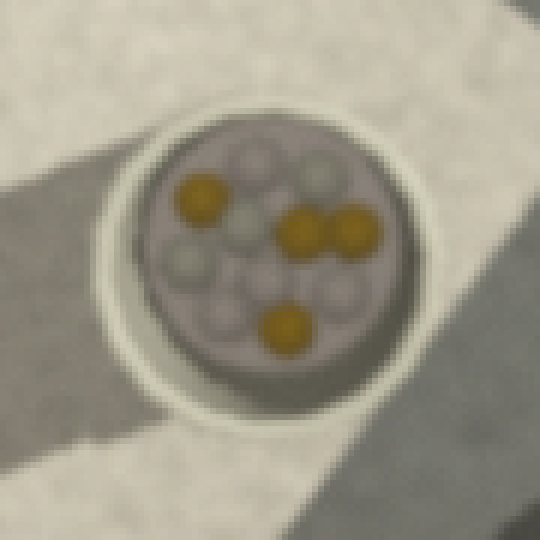

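The rim is fully visible: outer edge spans 94–440 by 93–434 in the crop, so its centre is at (267,263.5), which is (247.0,134.4) in the full image.

Run:
```python
import pickle
from lid import *
np.set_printoptions(precision=4,suppress=True)
d=pickle.load(open('D5.pkl','rb'))
q=lambda a,b:onz(d,203+a/6-.5,91+b/6-.5,.075)
print(q(267,263.5),np.linalg.norm(q(94,263)-q(440,263)),np.linalg.norm(q(267,93)-q(267,434)))
print('level check, lid at z offsets',[np.round(lidc(d,.2101+k),1) for k in(-.007,-.005,-.004)])
```

```text
[ 0.4791 -0.3102  0.075 ] 0.051142649031792546 0.050887489266826895
level check, lid at z offsets [array([ 525.3, -325.7,   28.8,   29.5,   63.7]), array([ 524.4, -325.3,   28.3,   29. ,   63.7]), array([ 524. , -325.1,   28.1,   28.8,   63.7])]
```

```bash
python3 -m crank '[0,0,0,-0.023,0.008,0,50, 0,0,0,-0.0225,0.0075,0,50, 0,0,0,0,0,-0.03,50, 0,0,0,0,0,-0.03,50, 0,0,0,0,0,-0.03,50, 0,0,0,0,0,-0.015,50, 0,0,0,0,0,0,50, 0,0,0,0,0,0,50]'
```

```text
time_s: 7.8
position: [0.4797, -0.3114, 0.1062]
tool_rot: [[0.426, 0.905, 0.0], [0.905, -0.426, -0.001], [-0.0, 0.001, -1.0]]
ft_force: [0.4, 0.3, 1.0]
grip_width: 0.0554
```

```bash
python3 -m crank '[0,0,0,0,0,-0.004,50, 0,0,0,0,0,-0.003,50, 0,0,0,0,0,-0.003,50, 0,0,0,0,0,-0.002,50, 0,0,0,0,0,-0.002,50, 0,0,0,0,0,-0.002,50, 0,0,0,0,0,0,50]'
python3 - <<'E'
from lid import *
s=observe();d=snap('side');print(s['position'],s['ft_force'])
u,v=map(int,proj(d,(.48,-.31,.07)));
cv2.imwrite('pics/l.png',cv2.resize(d['frame'][v-60:v+40,u-50:u+50],(600,600),interpolation=cv2.INTER_NEAREST)[:,:,::-1])
E
```

```text
time_s: 8.5
position: [0.4796, -0.3115, 0.089]
tool_rot: [[0.427, 0.904, -0.0], [0.904, -0.427, 0.0], [0.0, -0.001, -1.0]]
ft_force: [0.1, -0.0, -0.6]
grip_width: 0.0557
[ 0.47956817 -0.31151479  0.08902313] [ 0.10131674 -0.00318967 -0.5733467 ]
```

No force yet with the plug inside the mouth (below 75 mm by 4 mm). I go down gently to contact.

```bash
python3 -m crank '[0,0,0,0,0,-0.001,50, 0,0,0,0,0,0,50]'; python3 -m crank '[0,0,0,0,0,-0.001,50, 0,0,0,0,0,0,50]';python3 -m crank '[0,0,0,0,0,-0.0007,50, 0,0,0,0,0,0,50]'
```

```text
time_s: 8.75
position: [0.4796, -0.3116, 0.0883]
tool_rot: [[0.427, 0.904, -0.0], [0.904, -0.427, 0.0], [-0.0, -0.0, -1.0]]
ft_force: [-0.2, 0.6, -0.7]
grip_width: 0.0557
time_s: 8.95
position: [0.4796, -0.3116, 0.0872]
tool_rot: [[0.427, 0.904, -0.0], [0.904, -0.427, 0.0], [0.0, -0.0, -1.0]]
ft_force: [-0.1, 0.8, -1.9]
grip_width: 0.0555
time_s: 9.15
position: [0.4797, -0.3116, 0.0871]
tool_rot: [[0.427, 0.904, 0.0], [0.904, -0.427, -0.0], [-0.0, 0.001, -1.0]]
ft_force: [-1.0, 0.6, 4.3]
grip_width: 0.0555
```

Contact came at TCP 0.087, exactly the expected seat height. I release and rise.

```bash
python3 -m crank '[0,0,0,0,0,0,68, 0,0,0,0,0,0,72, 0,0,0,0,0,0,80, 0,0,0,0,0,0,90, 0,0,0,0,0,0,100, 0,0,0,0,0,0,100, 0,0,0,0,0,0.01,100, 0,0,0,0,0,0.03,100, 0,0,0,0,0,0.04,100, 0,0,0,0,0,0.04,100, 0,0,0,0,0,0.03,100, 0,0,0,0,0,0,100, 0,0,0,0,0,0,100]'
python3 - <<'E'
from lid import *
import pickle
d=snap('wrist');e=snap('side');c=snap('scene');s=observe();print(s['position'],s['grip_width'],s['ft_force'])
pickle.dump((d,e,c),open('D6.pkl','wb'))
print('lid',np.round(lidc(d,.083,200,310,100,260),1))
d['fish']=1
ims=[]
for x,w in((d,60),(e,36),(c,30)):
    u,v=map(int,proj(x,(.48,-.31,.07)));print(u,v,w)
    ims.append(cv2.resize(x['frame'][v-w:v+w,u-w:u+w],(264,264),interpolation=cv2.INTER_NEAREST))
cv2.imwrite('pics/m.png',np.hstack(ims)[:,:,::-1])
E
```

```text
time_s: 10.45
position: [0.4796, -0.3115, 0.2372]
tool_rot: [[0.427, 0.904, 0.001], [0.904, -0.427, -0.001], [-0.0, 0.001, -1.0]]
ft_force: [0.5, 0.7, 0.2]
grip_width: 0.0849
[ 0.47929565 -0.3112838   0.23545226] 0.08568351966283383 [-0.7689986  -0.10264315 -0.41967419]
lid [ 478.6 -311.5   28.    28.6   86.8]
255 178 60
272 298 36
194 143 30
```

View pics/m.png

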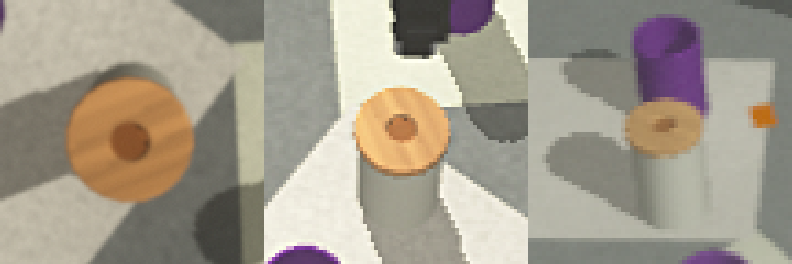

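The lid sits flat and centred on the jar in all three views (recess at (130,141), (401,127) and (666,124) in the strip). On to the gun, with one viewing slot kept for the end and the rest measured numerically.

```bash
python3 - <<'E'
import pickle
from h import *
np.set_printoptions(precision=4,suppress=True)
d,e,c=pickle.load(open('D6.pkl','rb'))
print(tri(c,(195.1-.5,141.2-.5),e,(273.4-.5,296.6-.5)))
E
python3 -m crank '[0,0,0.09,0,0.03,0,100, 0,0,0.09,0,0.04,0,100, 0,0,0,0,0.04,0,100, 0,0,0,0,0.04,0,100, 0,0,0,0,0.04,0,100, 0,0,0,0,0.04,0,100, 0,0,0,0,0.04,0,100, 0,0,0,0,0.04,0,100, 0,0,0,0,0.04,0,100, 0,0,0,0,0.04,0,100, 0,0,0,0,0.04,0,100, 0,0,0,0,0.04,0,100, 0,0,0,-0.005,0.04,0,100, 0,0,0,-0.01,0.04,0,100, 0,0,0,-0.005,0.04,0,100, 0,0,0,-0.005,0.035,0,100, 0,0,0,0,0,0,100, 0,0,0,0,0,0,100]'
python3 - <<'E'
from h import *
import pickle
d=snap('wrist');d['fish']=1;pickle.dump(d,open('D7.pkl','wb'))
s=observe();print(s['position'],np.degrees(np.arctan2(s['tool_rot'][1][0],s['tool_rot'][0][0])))
y=np.radians(-14.8);R=np.array([[np.cos(y),-np.sin(y)],[np.sin(y),np.cos(y)]])
for g in((79,0,17.7),(-77,0,103),(20,0,68),(-20,0,90)):
    p=np.r_[np.array([.4615,.312])+R@np.array(g[:2])/1e3,g[2]/1e3]; u,v=proj(d,p);print(g,u,v)
    f=d['frame'][int(round(v)),int(u)-22:int(u)+23].astype(int);print(int(u)-22,f.sum(1)//3, (f[:,0]-f[:,2]))
E
```

```text
(array([ 0.4804, -0.3094,  0.0809]), np.float64(0.002416610314654449))
time_s: 12.4
position: [0.4542, 0.3137, 0.2356]
tool_rot: [[0.256, 0.967, -0.002], [0.967, -0.256, -0.001], [-0.001, -0.002, -1.0]]
ft_force: [-0.2, -0.6, -0.3]
grip_width: 0.0853
[0.45451505 0.31297548 0.23585194] 75.06384776024626
(79, 0, 17.7) 254.11020515511652 236.7857717271005
232 [190 191 187 188 191 192 190 188 186 182 175 164 148 135 122 110 103  99
  96  86  80  85  92  99 100  99 101 100 100  99  99 100  98  99  98  98
  99  99  96 100  99  97  98  97  99] [31 29 31 30 30 30 31 30 28 28 27 25 19 14 11  6  3  1  4 16 42 62 59 33
 11  4  1  2  2  2  2  2  2  1  3  1  2  1  3  2  3  1  1  3  1]
(-77, 0, 103) 253.98142629022163 111.09815358710166
231 [118 121 121 120 119 107  83  70  71  77  89 103 114 126 134 137 136 139
 141 144 145 146 148 151 155 157 159 161 166 174 177 173 152 124 110 115
 142 173 189 193 195 196 193 193 189] [21 21 21 21 22 20 10  6  5  8 11 16 17 17 19 16 16 15 12 15 12 15 15 16
 16 20 20 21 21 20 23 21 16  8  5  7 16 26 30 31 31 31 32 29 30]
(20, 0, 68) 254.09005238481595 205.11420130372017
232 [115 115 114 112 117 112 102  96 106 129 145 157 161 162 163 163 163 163
 165 166 166 165 167 167 166 168 168 167 170 170 172 180 185 183 168 162
 172 177 178 179 180 179 181 181 183] [20 19 19 19 21 20 15 15 14 15 19 21 20 19 19 19 19 20 19 20 20 21 21 21
 21 21 21 23 22 21 22 22 23 21 21 23 29 29 29 30 30 29 28 29 28]
(-20, 0, 90) 254.05975861076124 171.9811764350208
232 [191 191 186 175 142 109 106 122 140 154 160 163 165 164 165 167 165 167
 166 167 169 168 169 170 170 169 171 171 173 173 174 177 182 187 184 172
 172 184 190 191 190 189 188 187 188] [31 31 30 28 23 17 14 17 18 20 21 22 20 20 20 19 21 22 20 22 20 22 22 22
 22 21 20 23 23 22 21 21 21 21 22 22 27 29 33 30 30 30 30 29 31]
```

The gun's axis appears at columns 253.3–253.5 along its whole length (predicted 254), so yaw is good and the lateral error is about 0.7 mm. Descend and grip.

```bash
python3 -m crank '[0,0,0,-0.0015,0,-0.03,100, 0,0,0,0,0,-0.03,100, 0,0,0,0,0,-0.03,100, 0,0,0,0,0,-0.03,100, 0,0,0,0,0,-0.02,100, 0,0,0,0,0,-0.015,100, 0,0,0,0,0,-0.01,100, 0,0,0,0,0,-0.007,100, 0,0,0,0,0,-0.003,100, 0,0,0,0,0,0,100, 0,0,0,0,0,0,100]'
```

```text
time_s: 13.55
position: [0.4535, 0.3135, 0.0622]
tool_rot: [[0.258, 0.966, 0.001], [0.966, -0.258, 0.0], [0.001, 0.001, -1.0]]
ft_force: [0.1, -0.1, -0.9]
grip_width: 0.0854
```

```bash
python3 -m crank '[0,0,0,0,0,0,60, 0,0,0,0,0,0,45, 0,0,0,0,0,0,40, 0,0,0,0,0,0,36, 0,0,0,0,0,0,30, 0,0,0,0,0,0,20, 0,0,0,0,0,0,20, 0,0,0,0,0,0,20]' 60
```

```text
time_s: 14.35
position: [0.4532, 0.3135, 0.0618]
tool_rot: [[0.258, 0.966, 0.0], [0.966, -0.258, 0.0], [0.0, 0.0, -1.0]]
ft_force: [-0.9, -0.6, 3.9]
grip_width: 0.0292
```

Gripped at 29 mm (barrel 30). I lift 150 mm and carry to above the lid, keeping the height, then measure the tip.

```bash
python3 -m crank '[0,0,0,0,0,0.005,20, 0,0,0,0,0,0.015,20, 0,0,0,0,0,0.03,20, 0,0,0,0,0,0.03,20, 0,0,0,0,0,0.03,20, 0,0,0,0,0,0.03,20, 0,0,0,0,0,0.015,20, 0,0,0,0,0,0,20]'
python3 -m crank '[0,0,0,0,-0.015,0,20, 0,0,0,0,-0.03,0,20, 0,0,0,-0.005,-0.035,0,20, 0,0,0,-0.005,-0.035,0,20, 0,0,0,-0.005,-0.035,0,20, 0,0,0,-0.005,-0.035,0,20, 0,0,0,-0.005,-0.035,0,20, 0,0,0,-0.005,-0.035,0,20, 0,0,0,-0.005,-0.035,0,20, 0,0,0,-0.005,-0.035,0,20, 0,0,0,-0.005,-0.035,0,20, 0,0,0,-0.005,-0.035,0,20, 0,0,0,-0.005,-0.035,0,20, 0,0,0,-0.003,-0.035,0,20, 0,0,0,0,-0.035,0,20, 0,0,0,0,-0.035,0,20, 0,0,0,0,-0.025,0,20, 0,0,0,0,-0.01,0,20, 0,0,0,0,0,0,20, 0,0,0,0,0,0,20]'
python3 - <<'E'
from h import *
import pickle
D={n:snap(n) for n in('scene','side','wrist')};D['wrist']['fish']=1;pickle.dump(D,open('D8.pkl','wb'))
s=observe();P=s['position'];print(P,s['ft_force'],s['grip_width'])
t=P+np.array([.0842,-.022,-.0441])
for n in D:
    d=D[n];u,v=proj(d,t);f=d['frame'];h=cv2.cvtColor(f,cv2.COLOR_RGB2HSV)
    w=22;u0,v0=int(u)-w,int(v)-w;k=h[v0:v0+2*w,u0:u0+2*w]
    m=((k[...,0]>10)&(k[...,0]<32)&(k[...,1]>105)&(k[...,2]>60)).astype('uint8')
    N,l,st,c=cv2.connectedComponentsWithStats(m)
    print(n,(round(u,1),round(v,1)),[(st[i]+[u0,v0,0,0,0],np.round(c[i]+[u0,v0],1)) for i in range(1,N) if st[i,4]>5])
E
```

```text
time_s: 15.15
position: [0.4536, 0.3136, 0.2185]
tool_rot: [[0.258, 0.966, 0.003], [0.966, -0.258, 0.001], [0.002, 0.003, -1.0]]
ft_force: [-0.6, -0.5, -2.1]
grip_width: 0.0295
time_s: 17.15
position: [0.3947, -0.2556, 0.216]
tool_rot: [[0.258, 0.966, -0.001], [0.966, -0.258, 0.002], [0.001, -0.002, -1.0]]
ft_force: [1.3, -0.1, -1.7]
grip_width: 0.0292
[ 0.39512685 -0.25548932  0.21658748] [-0.62709742  0.03936738 -2.33270027] 0.029258817580250254
scene (np.float64(200.0), np.float64(120.9)) [(array([200, 117,   6,   5,  16]), array([202.5, 119.1])), (array([187, 136,  16,   6,  82]), array([194.5, 138.8])), (array([215, 137,   6,   5,  25]), array([217.2, 139. ]))]
side (np.float64(266.6), np.float64(260.7)) [(array([261, 258,   7,   4,  20]), array([263.8, 259.8]))]
wrist (np.float64(254.0), np.float64(330.0)) []
```

```bash
python3 -m crank '[0,0,0,0,-0.018,0,20, 0,0,0,0,-0.015,0,20, 0,0,0,0,0,-0.02,20, 0,0,0,0,0,-0.02,20, 0,0,0,0,0,-0.015,20, 0,0,0,0,0,-0.006,20, 0,0,0,0,0,0,20, 0,0,0,0,0,0,20]'
python3 - <<'E'
from h import *
import pickle
np.set_printoptions(precision=4,suppress=True)
D={n:snap(n) for n in('scene','side')};pickle.dump(D,open('D9.pkl','wb'))
s=observe();P=s['position'];print(P,s['ft_force'],s['grip_width'])
t=P+np.array([.0842,-.022,-.0441]);print('model tip',t)
ims=[]
for n in D:
    d=D[n];u,v=proj(d,t);w=25;u0,v0=int(u)-w,int(v)-w+8;print(n,u,v,'rec',proj(d,(.4795,-.31,.083)),'org',u0,v0)
    ims.append(cv2.resize(d['frame'][v0:v0+2*w,u0:u0+2*w],(400,400),interpolation=cv2.INTER_NEAREST))
cv2.imwrite('pics/n.png',np.hstack(ims)[:,:,::-1])
E
```

```text
time_s: 18.1
position: [0.3954, -0.2902, 0.1562]
tool_rot: [[0.258, 0.966, 0.001], [0.966, -0.258, -0.001], [-0.001, 0.001, -1.0]]
ft_force: [0.7, -0.3, -1.8]
grip_width: 0.0291
[ 0.3954 -0.29    0.1564] [ 0.4926  0.3972 -1.9264] 0.029626064501032213
model tip [ 0.4796 -0.312   0.1123]
scene 192.64744187746376 132.77904501643133 rec (np.float64(194.17079043309423), np.float64(140.08199554323323)) org 167 115
side 273.11645638223183 289.39208045722006 rec (np.float64(272.17625220482665), np.float64(295.7780705384369)) org 248 272
```

View pics/n.png

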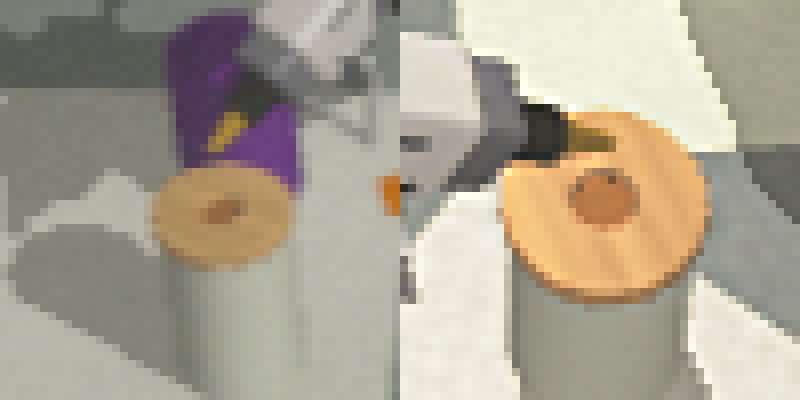

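The nozzle tip shows at (211,147) scene and (614,143) side; the recess is at (224,210) and (603,199). The bail is clear of the jar and lid. Triangulating both with the same cameras cancels common bias.

Run:
```python
from h import *
import pickle
np.set_printoptions(precision=4,suppress=True)
D=pickle.load(open('D9.pkl','rb'));a,b=D['scene'],D['side']
g=lambda s,e:tri(a,(167+s[0]/8-.5,115+s[1]/8-.5),b,(248+e[0]/8-.5,272+e[1]/8-.5))
t,r=g((211,147),(214,143)),g((224,210),(203,199));print(t,r,t[0]-r[0])
T=np.array([.4796,-.312,.1123])
for d,uv,n in((a,(167+224/8-.5,115+210/8-.5),'scene'),(b,(248+203/8-.5,272+199/8-.5),'side')): print(n,'rec',onz(d,*uv,.083))
print('tip at z',onz(a,167+211/8-.5,115+147/8-.5,.1123),onz(b,248+214/8-.5,272+143/8-.5,.1123))
```

```text
(array([ 0.4809, -0.3119,  0.1123]), np.float64(0.0028465246844948553)) (array([ 0.4802, -0.3098,  0.0804]), np.float64(0.002209564420443652)) [ 0.0006 -0.0021  0.0319]
scene rec [ 0.4816 -0.3072  0.083 ]
side rec [ 0.4802 -0.3119  0.083 ]
tip at z [ 0.4797 -0.3111  0.1123] [ 0.4818 -0.313   0.1123]
```

```bash
python3 -m crank '[0,0,0,0,0.0018,-0.006,20, 0,0,0,0,0,-0.006,20, 0,0,0,0,0,-0.005,20, 0,0,0,0,0,-0.003,20, 0,0,0,0,0,0,20, 0,0,0,0,0,0,20, 0,0,0,0,0,0,20]'
python3 - <<'E'
from h import *
import pickle
np.set_printoptions(precision=4,suppress=True)
for i in range(4): print(observe()['position']); snap('wrist')
E
```

```text
time_s: 18.9
position: [0.3952, -0.2879, 0.1358]
tool_rot: [[0.258, 0.966, 0.0], [0.966, -0.258, -0.0], [-0.0, 0.0, -1.0]]
ft_force: [-0.3, -1.1, -2.8]
grip_width: 0.0296
[ 0.3952 -0.2879  0.1358]
[ 0.3952 -0.2879  0.1358]
[ 0.3952 -0.2879  0.1358]
[ 0.3952 -0.2879  0.1358]
```

```bash
python3 -m crank '[0,0,0,0,0,-0.0015,20, 0,0,0,0,0,-0.0012,20, 0,0,0,0,0,0,20, 0,0,0,0,0,0,20, 0,0,0,0,0,0,20]'
python3 - <<'E'
from h import *
import pickle
D0=pickle.load(open('D9.pkl','rb'));D={n:snap(n) for n in('scene','side')};pickle.dump(D,open('D10.pkl','wb'))
P=observe()['position'];print(P)
# tracked nozzle patch shift between hover and now, and lid shift
for n,(u,v),(ru,rv) in(('scene',(195,131.5),(205,142)),('side',(271,289),(284,303))):
    A=cv2.cvtColor(D0[n]['frame'],6);B=cv2.cvtColor(D[n]['frame'],6)
    R=np.array([.4809,-.3119,.1123]);dlt=P-np.array([.3954,-.29,.1564])
    print(n,'expected',np.subtract(proj(D0[n],R+dlt),proj(D0[n],R)))
    for nm,(x,y),h in(('gun body',(u,v),None),('jar/lid',(ru,rv),6)):
        if h is None:
            x,y=(u+14,v-12) if n=='scene' else (u-16,v-4); h=8
        x,y=int(x),int(y);T=A[y-h:y+h,x-h:x+h];S=B[y-h-4:y+h+12,x-h-6:x+h+6]
        r=cv2.matchTemplate(S,T,5);_,mx,_,l=cv2.minMaxLoc(r);print(nm,l[0]-6,l[1]-4,round(mx,3))
E
```

```text
time_s: 19.6
position: [0.3951, -0.2878, 0.1329]
tool_rot: [[0.258, 0.966, -0.0], [0.966, -0.258, 0.0], [-0.0, -0.0, -1.0]]
ft_force: [0.8, -0.3, -2.8]
grip_width: 0.0291
[ 0.39519326 -0.28778768  0.1329639 ]
scene expected [1.39746327 5.90115795]
gun body 1 6 0.909
jar/lid 0 0 0.974
side expected [-0.9318025   4.94335525]
gun body -1 5 0.963
jar/lid 0 0 0.999
```

```bash
python3 -c "
from rig import *
print(close_job(), observe()['position'])"
```

```text
the job is handed in; nothing more can be done
the job is handed in; nothing more can be done
```

The lid is on the bead jar and released. The gun is held by its barrel in the air, nose-down, with its nozzle tip over the lid's recess. I handed the job in at about 19.7 s of the 62 s allowed.

**Lid:** Contact came at TCP 0.087 m, the height expected for a seated lid. All three views after release showed it level and centred on the jar.

**Gun:** It is gripped at 29 mm (the barrel is 30 mm) with 60 N, and its slant and heading are unchanged. By arm kinematics the tip is about 6 mm above the lid's top face, within roughly 2 mm of the recess centre sideways. The recess radius is 9 mm.

**Last checks:**
- In both fixed cameras the gun shifted by the expected pixels over the last descent, and the lid and jar did not move.
- The vertical force stayed near the gun's weight (−2.8 N), so nothing was touching.

**Disagreements:**
- The scene and side cameras differed by 2–5 mm sideways, so I used averages and positions relative to the recess.
- Triangulation put the recess at 80.4 mm high instead of the known 83. I trusted the contact height, but the tip may be up to 2–3 mm higher above the lid than stated.
- The 12-picture limit was used up before the final pose, so I checked that pose only by numbers. I did not recheck the bystanders either; the path was planned to clear them.

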